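# Load the seed sample pots into the conditioning box

### The arm

A 6-joint arm with a two-finger parallel gripper is mounted at the origin on the work surface. World frame = base frame: x ahead of the robot, y to its left, z up, the work surface at z = 0. Lengths are in m, angles in rad, forces in N, time in s.
With the tool pointing down it reaches from about 0.25 to 0.775 m from the base axis. Payload 4 kg.
Tool frame: the origin (TCP) lies midway between the tips of the shut fingers; the grasp point (between the pads) lies 19 mm behind it; z points along the fingers, y is the line along which they close (so a half turn about z gives the same grasp; the last joint's range is limited). The gripper opens to 94 mm and grips with 3 to 60 N. Pads are 16 mm wide; open, the fingers measure 119 mm over their backs; the gripper's body (75 mm by 177 mm) begins 78 mm behind the grasp point.
Start: joints at [-1.23, 0.087, 1.371, -0, 1.684, -0.103], TCP at [0.236, -0.497, 0.206] pointing down, gripper open.
Joint ranges: [-3.1, 3.1], [-0.76, 2.03], [0.27, 2.55], [-1.08, 4.22], [0.17, 2.65], [-2.57, 2.57]. Speed limits (rad/s): [2.79, 2.79, 3.14, 3.14, 3.14, 3.14].

### API

Orientations are given as [roll, pitch, yaw] about the fixed x, y, z axes, in that order (R = Rz(yaw) Ry(pitch) Rx(roll)).
In Python, from bench import get_obs, snapshot, close_job gives the robot as it stands. The module is installed in compiled form; this text tells all that it offers.
- The arm moves only by the tool drive_tool, never from a script. Its argument "commands" is a list of rows, each a list of 6 numbers: the shift along the tool's x, y, z in units of 0.04 m (1.0 is 0.04 m), then the turn, a rotation vector about the tool's x, y, z in units of 0.1 rad (1.0 is 0.1 rad). In form: [[dx, dy, dz, wx, wy, wz], ...]. A call has 1 to 20 rows; each row shifts and turns the commanded pose from where the row before left it, along the tool's axes as they then stand; what a row does not reach is not made up. A row lasts 1/8 s, in which the tool goes at most 62.5 mm and 10.7 degrees, less where a joint would pass 70% of its speed; a pose out of reach is approached as far as the arm can. A call with a number of a shift or a turn outside -1 to 1 is refused whole. A call with a gripper value outside its range is refused whole. "gripper" is the closure, from 0 (fully open) to 1 (shut), set as the call begins (left out, the last holds). The fingers move at their own pace and stop on an object; the grip force is fixed at half the most. Time passes only in rows, so rows that do not move let the fingers close. It gives the time, the measured TCP pose, the force, the opening and the grip force at its end, in the units of the state.
- get_obs(): the state, without advancing time (a new reading comes with each control period).
- snapshot(name): name is "scene" or "side" or "wrist"; returns a dict with "image" (420x560x3 uint8, blue, green, red), "range_z" (420x560 float32, m along the optical axis (not along the pixel's ray), 0 where there is no reading), "fx", "fy", "cx", "cy" (pixels), "k1" (the pictures are not rectified: a ray, as slopes to the right and down, at radius r is drawn at 1 + k1 r^2 times it, then the intrinsics apply), "rvec" (rotation vector, rad) and "tvec" (3), from world to camera coordinates, as OpenCV has them. Camera axes: x right, y down, z forward; pixel columns grow to the right and rows downward; lengths in m; the calibration is good to about 2 mm. A picture is of the moment at which its call begins.
- close_job(): hands the job in; it is judged then, once.
The state is a dict: "time": time; "joint_positions": joint angles; "qvel": joint speeds; "joint_torque": joint torques, N m; "tool_pos": TCP position; "ee_rot": TCP orientation; "wrist_force": force on the tool from outside, world axes, zero at the start; "wrist_torque": the same for the moment, N m; "width": finger opening in m; "finger_force": force on a finger pad.
Only numpy, scipy, OpenCV 4.12 (cv2) and the standard library are available. Lean on these libraries where they do the work, as an engineer would, in place of code of your own. Each camera call takes 0.05 s, during which the arm holds its last target. There are 200 camera calls.

### The job

Press the latch pad of the box so that its clear cover springs fully open by itself, without touching the cover as it rises. Then seat every dome-bottomed sample pot from the blue mat upright in a cradle of its own, let go, and once all are in swing the cover down until it clicks shut under its latch. Leave the calculator, the tape and the clear cup where they are.

Things in the scene. Friction and masses are not known exactly. Their poses are not given: they have to be found in the camera images.
- pot1_mid (a point): Seed sample pot: white, rotationally symmetric, 70 mm tall, its underside a dome of 32 mm radius (64 mm across at its widest, 30 mm up) ending in a 24 mm flat foot on which it stands on the table; above 43 mm a straight grey screw cap and neck 33-34 mm across up to the top, the place to grip. Ballasted low (about 0.13 to 0.25 kg), so it rights itself. The point is on its axis, half-way up (35 mm above the foot); z points up out of the cap. May be absent.
- pot2_mid (a point): Seed sample pot: white, rotationally symmetric, 70 mm tall, its underside a dome of 32 mm radius (64 mm across at its widest, 30 mm up) ending in a 24 mm flat foot on which it stands on the table; above 43 mm a straight grey screw cap and neck 33-34 mm across up to the top, the place to grip. Ballasted low (about 0.13 to 0.25 kg), so it rights itself. The point is on its axis, half-way up (35 mm above the foot); z points up out of the cap. May be absent.
- pot3_mid (a point): Seed sample pot: white, rotationally symmetric, 70 mm tall, its underside a dome of 32 mm radius (64 mm across at its widest, 30 mm up) ending in a 24 mm flat foot on which it stands on the table; above 43 mm a straight grey screw cap and neck 33-34 mm across up to the top, the place to grip. Ballasted low (about 0.13 to 0.25 kg), so it rights itself. The point is on its axis, half-way up (35 mm above the foot); z points up out of the cap. May be absent.
- pot4_mid (a point): Seed sample pot: white, rotationally symmetric, 70 mm tall, its underside a dome of 32 mm radius (64 mm across at its widest, 30 mm up) ending in a 24 mm flat foot on which it stands on the table; above 43 mm a straight grey screw cap and neck 33-34 mm across up to the top, the place to grip. Ballasted low (about 0.13 to 0.25 kg), so it rights itself. The point is on its axis, half-way up (35 mm above the foot); z points up out of the cap. May be absent.
- cradle1 (a point): Cradle in the grey box: fixed black cup with a 45-degree conical hollow, about 74 mm across inside at the rim, 84 mm outside, 26 mm high. The point is at the centre of its mouth, in the rim's plane, 31 mm above the table; a pot fully seated in it stands upright with its half-way point about 14 to 16 mm above this point. Any pot fits any cradle.
- cradle2 (a point): Cradle in the grey box: fixed black cup with a 45-degree conical hollow, about 74 mm across inside at the rim, 84 mm outside, 26 mm high. The point is at the centre of its mouth, in the rim's plane, 31 mm above the table; a pot fully seated in it stands upright with its half-way point about 14 to 16 mm above this point. Any pot fits any cradle.
- cradle3 (a point): Cradle in the grey box: fixed black cup with a 45-degree conical hollow, about 74 mm across inside at the rim, 84 mm outside, 26 mm high. The point is at the centre of its mouth, in the rim's plane, 31 mm above the table; a pot fully seated in it stands upright with its half-way point about 14 to 16 mm above this point. Any pot fits any cradle.
- cradle4 (a point): Cradle in the grey box: fixed black cup with a 45-degree conical hollow, about 74 mm across inside at the rim, 84 mm outside, 26 mm high. The point is at the centre of its mouth, in the rim's plane, 31 mm above the table; a pot fully seated in it stands upright with its half-way point about 14 to 16 mm above this point. Any pot fits any cradle.
- chest: The fixed conditioning box: grey open tray 235 mm (its x) by 210 mm (its y), walls 55 mm high and 5 mm thick, 2 x 2 cradles inside at 50 mm either side of its middle in x and 45 mm in y. Origin: centre of its underside, on the table. The cover is hinged along the top of its +y wall; the latch is in the middle of its -y side.
- lid (a joint): Angle of the clear, white-edged cover, 0 closed to 1.7 rad fully open (a little past upright). A weak spring drives it open by itself in about 2 to 4 s once unlatched and keeps it open; 1 to 2 N at its edge swings it back (push its outer face from behind, then down), and some 4 to 8 N downward at the edge makes it snap under the latch's hook at the end. Latched it reads under 0.02.
- lid_edge (a point): Point on the outer (top) face of the cover, at the middle of its free edge, 5 mm in from the edge. Its z axis is the outward normal of that face and its y axis points to the hinge (cover: 235 mm along x, 210 mm along y, 39 mm deep from outer face to the plane of the hinge axis). Closed, it is 94 mm above the table.
- lid_hinge (a point): Point on the cover's hinge axis, at its middle, 55 mm above the table; the axis runs along the box's x.
- latch (a joint): Angle of the rocker latch: 0 at rest (hook home), up to 0.28 rad when its pad is pressed down; a spring returns it. Its steel hook stands up to 93 mm above the table just outside the middle of the closed cover's free edge. The hook lets go of the cover at about 0.15 rad (pad some 10 mm down, about 4 to 5 N).
- latch_pad (a point): Centre of the top face of the latch's black pad, 50 mm (x) by 55 mm (y), 42 mm above the table, standing out from the box's -y side, 70 mm outside the cover's edge. Press straight down.
- calculator: Bystander: black calculator 85 x 150 x 18 mm lying on the table, origin under its centre.
- tape: Bystander: roll of tape lying flat, 100 mm across, 25 mm high, origin under its centre.
- beaker: Bystander: clear flat-bottomed cup 72 mm across, 95 mm tall, origin under its centre. Not one of the samples.
Not all that is in view belongs to the job. What is shaped like the part that bears pot3_mid but pink or turquoise is not meant. What is shaped like the part that bears pot4_mid but pink is not meant.

How it is judged:
By the outcome, as a careful person would: the job done as asked, in the order asked, and still so for the second after the job is handed in, with the robot touching nothing.
Of pot1, pot2, pot3, pot4 only 3 to 4 are there at a start; the rules pass over those that are not, and their reading is None.
At some moment in a run one of pot1, pot2, pot3, pot4 may be knocked a few centimetres aside while the robot is not near it.
Once in a run the grip may slacken for a moment while it holds something.
It also fails if it takes over 200 s, if anything falls off the work surface, if the arm or the gripper's body presses on something with over 40 N, if the wrist force passes 120 N, or if a joint passes its speed limit or range.

## Working session

There is one attempt and no reset: what is moved stays moved. The work goes in short steps, Python scripts to look and compute and a tool call to move; the robot and the scene stay as the last step left them, time stands still between calls to the robot, and variables do not carry over. Pictures are saved under pics/ and viewed, at most 14 in all, crops included, and the job is handed in when it is done.

Besides the shell and the picture viewer there is one more tool, called after "Call:" in YAML: its name, and indented under it one key for each argument. drive_tool: Moves the arm, as the interface text tells. Its arguments: {"type":"object","properties":{"commands":{"type":"array"},"gripper":{"type":"number"}},"required":["commands"]}

```bash
mkdir -p pics
cat > h.py <<'E'
import numpy as np, cv2
from bench import get_obs, snapshot
def snap(n,f=None):
    s=snapshot(n)
    if f: cv2.imwrite('pics/'+f,s['image'])
    np.save('/tmp/'+n+'.npy',s,allow_pickle=True); return s
def load(n): return np.load('/tmp/'+n+'.npy',allow_pickle=True).item()
def cloud(s):
    h,w=s['range_z'].shape
    K=np.array([[s['fx'],0,s['cx']],[0,s['fy'],s['cy']],[0,0,1.]])
    v,u=np.mgrid[0:h,0:w]
    p=np.stack([u,v],-1).reshape(-1,1,2).astype(float)
    n=cv2.undistortPoints(p,K,np.array([s['k1'],0,0,0.])).reshape(h,w,2)
    z=s['range_z'][...,None]
    c=np.concatenate([n*z,z],-1)
    R=cv2.Rodrigues(np.array(s['rvec'],float))[0]
    return (c-np.array(s['tvec']).reshape(3))@R, n, R   # world
def pix_at_z(s,u,v,zw):
    _,n,R=cloud(s); d=R.T@np.array([*n[int(v),int(u)],1]); o=-R.T@np.array(s['tvec']).reshape(3)
    return o+d*(zw-o[2])/d[2]
E
python3 - <<'E'
from h import *
a=snap('scene','s1.png');b=snap('side','d1.png')
for s in(a,b):
    R=cv2.Rodrigues(np.array(s['rvec'],float))[0];print(-R.T@np.array(s['tvec']).reshape(3),R[2],s['fx'],s['k1'])
print(get_obs())
E
```

```text
[0.90015225 0.18465175 0.84788504] [-0.41900831 -0.24416833 -0.87453637] 391.1510109934901 -0.10111590206858034
[0.4877398  0.93540164 0.69445296] [ 0.02258793 -0.84151237 -0.53976543] 472.9797015573461 -0.04574680910147628
{'time': 0.1, 'joint_positions': array([-1.23011330e+00,  8.78764095e-02,  1.37207195e+00,  2.00720213e-05,
        1.68357374e+00, -1.03113330e-01]), 'qvel': array([-0.00014498, -0.00051421, -0.00324032,  0.00111957, -0.00028343,
        0.00066791]), 'joint_torque': array([ 1.62256216e-03, -3.41252446e+01, -3.03302193e+01,  7.19248108e-02,
        3.03449691e-02, -9.87960016e-05]), 'tool_pos': array([ 0.23599001, -0.49627216,  0.20443958]), 'ee_rot': array([-3.13967551e+00, -2.18442053e-04,  4.43798392e-01]), 'wrist_force': array([-0.59659594,  0.57214995,  0.86236642]), 'wrist_torque': array([0.04203778, 0.0400676 , 0.01837795]), 'finger_force': 0.0, 'width': 0.09432673091363358}
```

View pics/s1.png

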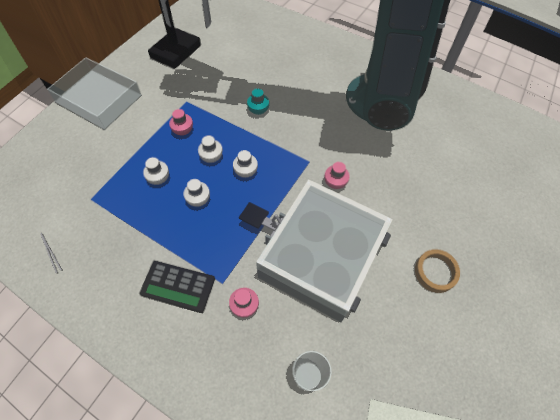

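View pics/d1.png

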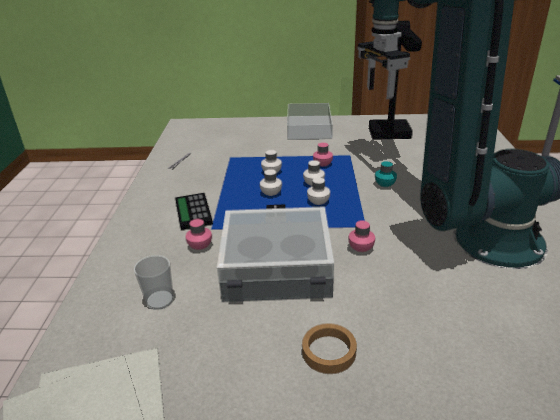

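White pots to be moved: scene pixels (153,165), (209,145), (245,159) and (195,187). All four are white and on the blue mat. The pink one at (180,122) on the mat is not meant, nor are the pink ones at (337,175) and (244,300) or the turquoise one at (258,98). The latch pad is at (254,215).

Run:
```python
from h import *
s=load('scene'); P,_,_=cloud(s)
for n,(u,v) in dict(A=(153,165),B=(209,145),C=(245,159),D=(195,187),pinkmat=(180,118),pinkbase=(338,170),pinkfar=(243,297),turq=(258,97)).items():
    W=P[v-25:v+25,u-25:u+25].reshape(-1,3)
    m=(W[:,2]>.064)&(W[:,2]<.078); q=W[m]
    c=P[v,u]; q=q[np.linalg.norm(q[:,:2]-c[:2],axis=1)<.035]
    print(n,len(q),(q.min(0)+q.max(0)).round(4)/2,np.ptp(q,axis=0).round(3))
W=P[200:232,235:275].reshape(-1,3);im=s['image'][200:232,235:275].reshape(-1,3)
m=(W[:,2]>.034)&(W[:,2]<.048)&(im.max(1)<60);q=W[m]
print('pad',len(q),cv2.minAreaRect(q[:,:2].astype(np.float32)),q[:,2].mean())
for (u,v) in [(312,184),(390,220),(345,306),(259,266),(325,245)]: print(pix_at_z(s,u,v,.094).round(3),P[v,u].round(3))
# lid / box cloud
m=(P[...,2]>.05)&(P[...,2]<.1); m[:, :255]=0;m[:,395:]=0;m[:180]=0;m[320:]=0
q=P[m];print(len(q),cv2.minAreaRect(q[:,:2].astype(np.float32)))
h=np.histogram(q[:,2],10);print(h)
cv2.imwrite('pics/c1.png',cv2.resize(s['image'][90:320,90:400],None,fx=2.5,fy=2.5))
```

```text
A 128 [ 0.5759  -0.37265  0.06955] [0.032 0.033 0.01 ]
B 126 [ 0.447   -0.2956   0.06985] [0.033 0.033 0.011]
C 138 [ 0.43715 -0.1913   0.0694 ] [0.034 0.033 0.011]
D 156 [ 0.5711 -0.2456  0.0695] [0.033 0.034 0.011]
pinkmat 112 [ 0.4143  -0.421    0.07005] [0.033 0.033 0.011]
pinkbase 143 [0.3425  0.02435 0.06995] [0.036 0.034 0.012]
pinkfar 224 [0.73525 0.00655 0.069  ] [0.033 0.034 0.01 ]
turq 103 [ 0.2367  -0.2832   0.06945] [0.036 0.034 0.01 ]
pad 399 ((0.5518515110015869, -0.08886904269456863), (0.04719138890504837, 0.05236775428056717), 2.764092445373535) 0.04285544710329961
[ 0.435 -0.002  0.094] [ 0.437 -0.001  0.097]
[0.425 0.191 0.094] [0.426 0.191 0.096]
[0.649 0.194 0.094] [0.649 0.194 0.094]
[0.668 0.004 0.094] [0.664 0.001 0.081]
[0.554 0.097 0.094] [0.556 0.097 0.097]
10788 ((0.5421370267868042, 0.08713877201080322), (0.23889534175395966, 0.2508739233016968), 2.1381912231445312)
(array([  85,   94,  207,  104,   81,   87,   84,   82, 2942, 7022]), array([0.0500099 , 0.05499886, 0.05998782, 0.06497677, 0.06996573,
       0.07495469, 0.07994365, 0.08493261, 0.08992157, 0.09491053,
       0.09989949]))
```

View pics/c1.png

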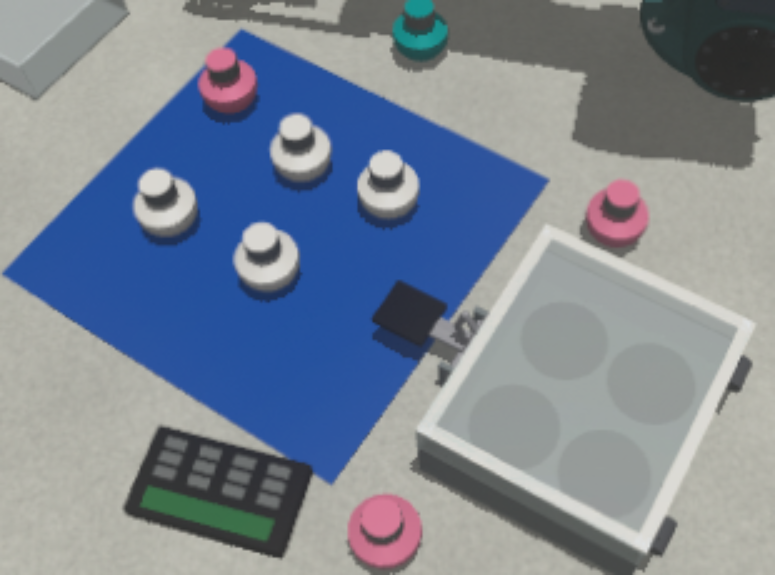

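Of the five pots on the mat, A, B, C and D are white and one, at about (228,75) in the crop, is pink and excluded. All cap heights read 0.070 as they should. The pad is at (0.552,-0.089), height 0.043. First I turn the tool so that its y is world x, shut the fingers and go above the pad.

Call:
drive_tool:
  commands:
    - [0,0,0,0,0,-0.94]
    - [0,0,0,0,0,-0.94]
    - [0,0,0,0,0,-0.94]
    - [0,0,0,0,0,-0.94]
    - [0,0,0,0,0,-0.94]
    - [0,0,0,0,0,-0.94]
    - [0,0,0,0,0,-0.94]
    - [0,0,0,0,0,-0.94]
    - [0,0,0,0,0,-0.94]
    - [0,0,0,0,0,-0.94]
    - [0,0,0,0,0,-0.94]
    - [0,0,0,0,0,-0.94]
    - [0,0,0,0,0,0]
  gripper: 1

```text
time: 1.72
tool_pos: [0.2361, -0.4965, 0.2049]
ee_rot: [-3.141, -0.001, 1.571]
wrist_force: [-0.9, -0.2, -0.4]
width: 0.0008
finger_force: 0.0
```

Call:
drive_tool:
  commands:
    - [1,0.79,0,0,0,0]
    - [1,0.79,0,0,0,0]
    - [1,0.79,0,0,0,0]
    - [1,0.79,0,0,0,0]
    - [1,0.79,0,0,0,0]
    - [1,0.79,0,0,0,0]
    - [1,0.79,0,0,0,0]
    - [1,0.79,0,0,0,0]
    - [1,0.79,0,0,0,0]
    - [0.9,0.79,0,0,0,0]
    - [0,0,1,0,0,0]
    - [0,0,1,0,0,0]
    - [0,0,0.9,0,0,0]
    - [0,0,0,0,0,0]

```text
time: 3.48
tool_pos: [0.549, -0.0996, 0.0856]
ee_rot: [-3.133, -0.002, 1.571]
wrist_force: [-0.4, -0.4, -0.1]
width: 0.0004
finger_force: 0.0
```

Run:
```python
from h import *
s=load('scene'); P,_,_=cloud(s)
m=(P[...,2]>.0905)&(P[...,2]<.101); m[:, :255]=0;m[:,395:]=0;m[:180]=0;m[320:]=0
m=m.astype(np.uint8); m=cv2.morphologyEx(m,cv2.MORPH_OPEN,np.ones((7,7)))
q=P[m>0];print(cv2.minAreaRect(q[:,:2].astype(np.float32)))
o=get_obs();print(o['tool_pos'],o['ee_rot'],o['wrist_force'])
```

```text
((0.5420134663581848, 0.09394363313913345), (0.2376726269721985, 0.21000342071056366), 2.1243155002593994)
[ 0.54898979 -0.0995786   0.0856051 ] [-3.13349332e+00 -2.24759419e-03  1.57065057e+00] [-0.35771994 -0.40232739 -0.13334903]
```

Call:
drive_tool:
  commands:
    - [0,0,0.5,0,0,0]
    - [0,0,0.5,0,0,0]
    - [0,0,0.2,0,0,0]
    - [0,0,0.2,0,0,0]
    - [0,0,0.1,0,0,0]
    - [0,0,0,0,0,0]
    - [0,0,0,0,0,0]

```text
time: 4.35
tool_pos: [0.5527, -0.1012, 0.0307]
ee_rot: [3.139, 0.002, 1.572]
wrist_force: [-0.0, -2.8, 3.6]
width: 0.0007
finger_force: 2.0
```

Run:
```python
from h import *
s=snap('side','d2.png')
P,_,_=cloud(s); q=P[200:245,220:335]; print(np.percentile(q[...,2],[50,90,97,99.5]))
```

```text
[0.14009237 0.16134011 0.1651665  0.16915321]
```

The lid seems to be rising, so I back away toward -y at once.

Call:
drive_tool:
  commands:
    - [-0.3,0,-0.4,0,0,0]
    - [-0.8,0,-1,0,0,0]
    - [-0.8,0,-1,0,0,0]
    - [-0.8,0,-1,0,0,0]
    - [-0.8,0,-1,0,0,0]
    - [0,0,0,0,0,0]
  gripper: 0.3

```text
time: 5.15
tool_pos: [0.553, -0.2434, 0.2101]
ee_rot: [3.135, 0.003, 1.569]
wrist_force: [1.4, 0.5, -0.4]
width: 0.0573
finger_force: 0.0
```

Call:
drive_tool:
  commands:
    - [0,0,0,0,0,0]
    - [0,0,0,0,0,0]
    - [0,0,0,0,0,0]
    - [0,0,0,0,0,0]
    - [0,0,0,0,0,0]
    - [0,0,0,0,0,0]
    - [0,0,0,0,0,0]
    - [0,0,0,0,0,0]
    - [0,0,0,0,0,0]
    - [0,0,0,0,0,0]
    - [0,0,0,0,0,0]
    - [0,0,0,0,0,0]
    - [0,0,0,0,0,0]
    - [0,0,0,0,0,0]
    - [0,0,0,0,0,0]
    - [0,0,0,0,0,0]

```text
time: 7.15
tool_pos: [0.5519, -0.2404, 0.2055]
ee_rot: [3.142, 0.0, 1.572]
wrist_force: [0.2, 0.2, -0.4]
width: 0.0656
finger_force: 0.0
```

Run:
```python
from h import *
s=snap('scene','s2.png'); P,_,_=cloud(s)
im=s['image']
# rim ring of black cups at z~.031
m=(abs(P[...,2]-.031)<.003)&(P[...,1]>0.0)&(P[...,1]<.2)&(P[...,0]>.43)&(P[...,0]<.66)&(im.max(-1)<75)
q=P[m];print(len(q))
v,u=np.nonzero(m)
th=np.radians(2.4);c=np.array([.542,.094])
for sx in(-1,1):
  for sy in(-1,1):
    e=c+np.array([[np.cos(th),-np.sin(th)],[np.sin(th),np.cos(th)]])@np.array([.05*sx,.045*sy])
    d=q[np.linalg.norm(q[:,:2]-e,axis=1)<.048]
    A=np.c_[2*d[:,:2],np.ones(len(d))];x=np.linalg.lstsq(A,(d[:,:2]**2).sum(1),rcond=None)[0]
    print(e.round(4),len(d),x[:2].round(4),np.sqrt(x[2]+x[0]**2+x[1]**2).round(4),((d.min(0)+d.max(0))/2).round(4),np.ptp(d,axis=0).round(3))
m=(P[...,1]>.18)&(P[...,2]>.1)&(P[...,2]<.35)&(P[...,1]<.35)&(P[...,0]>.4)&(P[...,0]<.68)
q=P[m];print('lid',len(q),q.min(0),q.max(0))
```

```text
979
[0.4939 0.0469] 221 [0.4948 0.0466] 0.0372 [0.4941 0.0466 0.031 ] [0.08  0.08  0.006]
[0.4902 0.1369] 254 [0.4912 0.1365] 0.0371 [0.4913 0.1364 0.0309] [0.08  0.08  0.006]
[0.5938 0.0511] 245 [0.5946 0.0511] 0.0374 [0.5944 0.051  0.031 ] [0.081 0.08  0.006]
[0.5901 0.1411] 259 [0.5907 0.1408] 0.0375 [0.5906 0.1407 0.031 ] [0.081 0.08  0.006]
lid 4090 [0.41830908 0.20041193 0.10018557] [0.65569837 0.26984337 0.27443622]
```

View pics/s2.png

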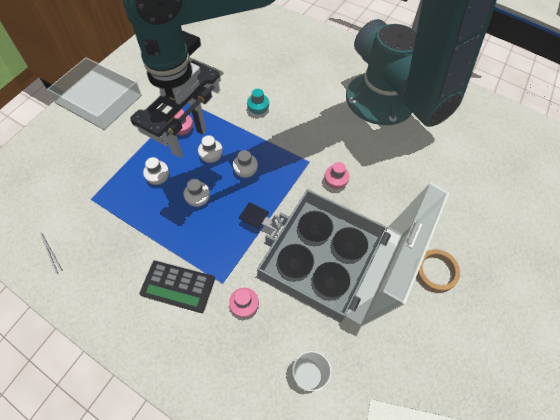

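The lid stands fully open, reaching 0.274 m high at y 0.27, and the four cradles are well fitted (rim radius 37 mm). The pots at (154,165), (209,145), (245,159) and (195,187) have not moved. Now I pick up D.

Call:
drive_tool:
  commands:
    - [-0.13,0.48,0,0,0,0]
    - [0,0,0,0,0,0]
    - [0,0,1,0,0,0]
    - [0,0,1,0,0,0]
    - [0,0,1,0,0,0]
    - [0,0,0.6,0,0,0]
    - [0,0,0.34,0,0,0]
    - [0,0,0,0,0,0]
    - [0,0,0,0,0,0]

```text
time: 8.32
tool_pos: [0.572, -0.2461, 0.0496]
ee_rot: [3.139, 0.001, 1.572]
wrist_force: [0.0, -0.4, 0.4]
width: 0.0661
finger_force: 0.0
```

Call:
drive_tool:
  commands:
    - [0,0,0,0,0,0]
    - [0,0,0,0,0,0]
    - [0,0,0,0,0,0]
    - [0,0,0,0,0,0]
  gripper: 1

```text
time: 8.82
tool_pos: [0.5713, -0.2457, 0.0481]
ee_rot: [3.141, 0.0, 1.572]
wrist_force: [0.1, 0.3, 0.8]
width: 0.0325
finger_force: 30.0
```

Call:
drive_tool:
  commands:
    - [0,0,-0.5,0,0,0]
    - [0,0,-1,0,0,0]
    - [0,0,-1,0,0,0]
    - [0,0,-1,0,0,0]
    - [0,0,-0.3,0,0,0]
    - [0,0,0,0,0,0]

```text
time: 9.57
tool_pos: [0.5713, -0.2457, 0.2007]
ee_rot: [3.14, 0.001, 1.572]
wrist_force: [-0.2, -0.2, -1.9]
width: 0.0321
finger_force: 30.0
```

Call:
drive_tool:
  commands:
    - [0.4,0,0,0,0,0]
    - [0.9,0.05,0,0,0,0]
    - [0.9,0.05,0,0,0,0]
    - [0.9,0.05,0,0,0,0]
    - [0.9,0.05,0,0,0,0]
    - [0.9,0.05,0,0,0,0]
    - [0.9,0.05,0,0,0,0]
    - [0.9,0.05,0,0,0,0]
    - [0.9,0.05,0,0,0,0]
    - [0.9,0.05,0,0,0,0]
    - [0.7,0.04,0,0,0,0]
    - [0.46,0,0,0,0,0]
    - [0,0,0,0,0,0]
    - [0,0,0,0,0,0]
    - [0,0,0,0,0,0]

```text
time: 11.45
tool_pos: [0.5904, 0.1397, 0.1998]
ee_rot: [-3.142, 0.0, 1.57]
wrist_force: [1.0, -0.7, -1.6]
width: 0.0322
finger_force: 30.0
```

```bash
cat >> h.py <<'E'
G=dict(A=(.576,-.3727),B=(.447,-.2956),C=(.437,-.1913),D=(.571,-.2456))
def caps():
    s=snap('scene');P,_,_=cloud(s);im=s['image'].astype(int)
    sat=im.max(-1)-im.min(-1)
    m=(P[...,2]>.064)&(P[...,2]<.090)&(sat<40)&(P[...,0]>.3)&(P[...,0]<.7)&(P[...,1]>-.52)&(P[...,1]<.19)
    n,l,st,c=cv2.connectedComponentsWithStats(m.astype(np.uint8))
    for i in range(1,n):
        if st[i,4]>60:
            q=P[l==i];print(c[i].astype(int),st[i,4],((q.min(0)+q.max(0))/2).round(4),np.ptp(q,axis=0).round(3))
E
python3 -c "
from h import *
caps();o=get_obs();print(o['width'],o['tool_pos'])"
```

```text
[207 141] 129 [ 0.447  -0.2957  0.0696] [0.034 0.035 0.011]
[244 155] 129 [ 0.4364 -0.1914  0.0702] [0.032 0.034 0.01 ]
[151 163] 129 [ 0.5761 -0.3733  0.0689] [0.032 0.033 0.009]
0.03289138603706171 [0.59041663 0.13976603 0.19993228]
```

Now I lower D into the far cradle.

Call:
drive_tool:
  commands:
    - [0,0,1,0,0,0]
    - [0,0,1,0,0,0]
    - [0,0,1,0,0,0]
    - [0,0,0.3,0,0,0]
    - [0,0,0.15,0,0,0]
    - [0,0,0,0,0,0]
    - [0,0,0,0,0,0]

```text
time: 12.38
tool_pos: [0.5916, 0.141, 0.0639]
ee_rot: [3.138, -0.0, 1.572]
wrist_force: [-0.8, 0.2, -0.6]
width: 0.0325
finger_force: 30.0
```

Call:
drive_tool:
  commands:
    - [0,0,0.1,0,0,0]
    - [0,0,0,0,0,0]
    - [0,0,0,0,0,0]

```text
time: 12.75
tool_pos: [0.5909, 0.1408, 0.0584]
ee_rot: [3.14, -0.0, 1.572]
wrist_force: [0.8, -0.6, 0.7]
width: 0.0328
finger_force: 30.0
```

Call:
drive_tool:
  commands:
    - [0,0,0,0,0,0]
    - [0,0,0,0,0,0]
    - [0,0,0,0,0,0]
  gripper: 0.4

```text
time: 13.12
tool_pos: [0.5902, 0.1408, 0.0578]
ee_rot: [-3.141, 0.0, 1.572]
wrist_force: [-0.3, 0.9, -0.3]
width: 0.0555
finger_force: 0.0
```

Call:
drive_tool:
  commands:
    - [0,0,-0.5,0,0,0]
    - [0,0,-1,0,0,0]
    - [0,0,-1,0,0,0]
    - [0,0,-1,0,0,0]
    - [0,0,0,0,0,0]

```text
time: 13.75
tool_pos: [0.5924, 0.1411, 0.2028]
ee_rot: [3.133, -0.001, 1.572]
wrist_force: [0.6, 0.0, -0.4]
width: 0.0562
finger_force: 0.0
```

Call:
drive_tool:
  commands:
    - [-0.91,-0.3,0,0,0,0]
    - [-0.91,-0.3,0,0,0,0]
    - [-0.91,-0.3,0,0,0,0]
    - [-0.91,-0.3,0,0,0,0]
    - [-0.91,-0.3,0,0,0,0]
    - [-0.91,-0.3,0,0,0,0]
    - [-0.91,-0.3,0,0,0,0]
    - [-0.91,-0.3,0,0,0,0]
    - [-0.91,-0.3,0,0,0,0]
    - [-0.91,-0.3,0,0,0,0]
    - [-0.91,-0.3,0,0,0,0]
    - [-0.91,-0.3,0,0,0,0]
    - [0,0,0,0,0,0]
    - [0,0,0,0,0,0]
    - [0,0,0,0,0,0]

```text
time: 15.62
tool_pos: [0.447, -0.2949, 0.1974]
ee_rot: [-3.141, -0.001, 1.573]
wrist_force: [0.1, -0.3, -0.2]
width: 0.0564
finger_force: 0.0
```

```bash
python3 -c "
from h import *
caps();o=get_obs();print(o['width'],o['tool_pos'])"
```

```text
[207 141] 133 [ 0.4477 -0.2961  0.0688] [0.033 0.034 0.009]
[244 155] 130 [ 0.4368 -0.1914  0.0695] [0.033 0.033 0.011]
[151 163] 128 [ 0.5754 -0.3731  0.0692] [0.031 0.033 0.01 ]
[333 272] 233 [0.5915 0.1408 0.0745] [0.033 0.033 0.019]
0.05654407484167913 [ 0.4470991  -0.29499805  0.19767657]
```

Call:
drive_tool:
  commands:
    - [0,0,1,0,0,0]
    - [0,0,1,0,0,0]
    - [0,0,1,0,0,0]
    - [0,0,0.5,0,0,0]
    - [0,0,0.25,0,0,0]
    - [0,0,0,0,0,0]
    - [0,0,0,0,0,0]

```text
time: 16.55
tool_pos: [0.4477, -0.2966, 0.0493]
ee_rot: [3.14, 0.002, 1.572]
wrist_force: [-0.4, -0.1, -0.2]
width: 0.0566
finger_force: 0.0
```

Call:
drive_tool:
  commands:
    - [0,0,0,0,0,0]
    - [0,0,0,0,0,0]
    - [0,0,0,0,0,0]
    - [0,0,0,0,0,0]
  gripper: 1

```text
time: 17.05
tool_pos: [0.4469, -0.2964, 0.0483]
ee_rot: [3.141, 0.001, 1.572]
wrist_force: [0.3, -0.5, 2.2]
width: 0.0325
finger_force: 30.0
```

Call:
drive_tool:
  commands:
    - [0,0,-0.5,0,0,0]
    - [0,0,-1,0,0,0]
    - [0,0,-1,0,0,0]
    - [0,0,-1,0,0,0]
    - [0,0,-0.3,0,0,0]
    - [0,0,0,0,0,0]

```text
time: 17.8
tool_pos: [0.4468, -0.2962, 0.1995]
ee_rot: [3.141, 0.0, 1.572]
wrist_force: [0.5, 0.6, -2.5]
width: 0.0331
finger_force: 3.0
```

The grip force dropped to 3 N, so I hold still until it recovers.

Call:
drive_tool:
  commands:
    - [0,0,0,0,0,0]
    - [0,0,0,0,0,0]
    - [0,0,0,0,0,0]
    - [0,0,0,0,0,0]

```text
time: 18.3
tool_pos: [0.4466, -0.296, 0.1994]
ee_rot: [-3.141, -0.0, 1.572]
wrist_force: [0.4, -1.0, -1.5]
width: 0.0323
finger_force: 30.0
```

Run:
```python
from h import *
s=snap('side'); s2=snap('scene')
P,_,_=cloud(s2)
o=get_obs();print(o['width'],o['tool_pos'],o['finger_force'],o['wrist_force'])
P1,_,_=cloud(s)
for Q in(P1,P):
  m=(np.hypot(Q[...,0]-.447,Q[...,1]+.296)<.035)&(Q[...,2]>.05)&(Q[...,2]<.26)
  z=Q[m][:,2];print(m.sum(),np.histogram(z,bins=np.arange(.05,.27,.01))[0])
v,u=np.nonzero(m);a,b=int(u.mean()),int(v.mean());print(a,b)
w=load('side');m=(np.hypot(P1[...,0]-.447,P1[...,1]+.296)<.035)&(P1[...,2]>.05)&(P1[...,2]<.26)
v,u=np.nonzero(m);c,d=int(np.median(u)),int(np.median(v))
A=cv2.resize(s2['image'][max(b-60,0):b+60,max(a-60,0):a+60],(380,380));B=cv2.resize(s['image'][max(d-60,0):max(d-60,0)+120,c-60:c+60],(380,380))
cv2.imwrite('pics/c3.png',np.hstack([A,B]))
```

```text
0.03265432734416449 [ 0.44673828 -0.29609996  0.19977277] 29.980486929416656 [ 0.15152011  0.54645698 -1.7374909 ]
621 [ 0  0  0  0  0  0  0  0  0  0 12 38 68 99 88 59 74 75 32 37 39  0]
873 [  0   0   0   0   0   0   0   0   0   0   0  14  53 139 172  50  76 163
  67  70  69   0]
200 103
```

View pics/c3.png

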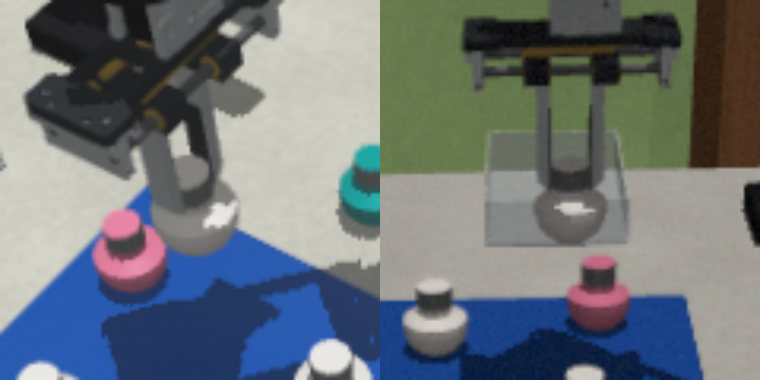

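The pot is still held upright (left half, at about (195,210)), its bottom at about 0.152, so there was no real slip. Now to cradle (.491,.1365).

Call:
drive_tool:
  commands:
    - [0.5,0.09,0,0,0,0]
    - [0.9,0.09,0,0,0,0]
    - [0.9,0.09,0,0,0,0]
    - [0.9,0.09,0,0,0,0]
    - [0.9,0.09,0,0,0,0]
    - [0.9,0.09,0,0,0,0]
    - [0.9,0.09,0,0,0,0]
    - [0.9,0.09,0,0,0,0]
    - [0.9,0.09,0,0,0,0]
    - [0.9,0.09,0,0,0,0]
    - [0.9,0.1,0,0,0,0]
    - [0.9,0.1,0,0,0,0]
    - [0.41,0,0,0,0,0]
    - [0,0,0,0,0,0]
    - [0,0,0,0,0,0]
    - [0,0,0,0,0,0]

```text
time: 20.4
tool_pos: [0.4904, 0.1353, 0.1999]
ee_rot: [3.141, 0.0, 1.57]
wrist_force: [-0.5, -0.7, -1.9]
width: 0.0322
finger_force: 30.0
```

Call:
drive_tool:
  commands:
    - [0,0,1,0,0,0]
    - [0,0,1,0,0,0]
    - [0,0,1,0,0,0]
    - [0,0,0.3,0,0,0]
    - [0,0,0.1,0,0,0]
    - [0,0,0,0,0,0]
    - [0,0,0,0,0,0]

```text
time: 21.28
tool_pos: [0.4916, 0.1365, 0.0657]
ee_rot: [3.138, -0.0, 1.572]
wrist_force: [0.8, -1.0, -1.4]
width: 0.0323
finger_force: 30.0
```

Call:
drive_tool:
  commands:
    - [0,0,0.07,0,0,0]
    - [0,0,0.05,0,0,0]
    - [0,0,0,0,0,0]
    - [0,0,0,0,0,0]

```text
time: 21.78
tool_pos: [0.4907, 0.1364, 0.0593]
ee_rot: [3.141, -0.0, 1.572]
wrist_force: [0.8, 0.3, 0.0]
width: 0.0322
finger_force: 30.0
```

Call:
drive_tool:
  commands:
    - [0,0,0,0,0,0]
    - [0,0,0,0,0,0]
    - [0,0,0,0,0,0]
  gripper: 0.4

```text
time: 22.15
tool_pos: [0.4902, 0.1363, 0.0591]
ee_rot: [-3.141, 0.0, 1.572]
wrist_force: [-0.8, -0.1, 0.8]
width: 0.0561
finger_force: 0.0
```

Call:
drive_tool:
  commands:
    - [0,0,-0.5,0,0,0]
    - [0,0,-1,0,0,0]
    - [0,0,-1,0,0,0]
    - [0,0,-1,0,0,0]
    - [0,0,0,0,0,0]
    - [0,0,0,0,0,0]

```text
time: 22.9
tool_pos: [0.4898, 0.1362, 0.198]
ee_rot: [-3.14, 0.0, 1.572]
wrist_force: [0.4, 1.0, -1.4]
width: 0.0562
finger_force: 0.0
```

```bash
python3 -c "
from h import *
caps();o=get_obs();print(o['width'],o['tool_pos'])"
```

```text
[243 156] 132 [ 0.4368 -0.1912  0.0695] [0.033 0.034 0.011]
[152 163] 133 [ 0.5752 -0.3726  0.0693] [0.033 0.033 0.01 ]
[353 236] 201 [0.4916 0.1392 0.074 ] [0.034 0.031 0.019]
[333 272] 235 [0.5912 0.1407 0.0753] [0.033 0.033 0.02 ]
0.05638876304779694 [0.48941811 0.13613604 0.19718206]
```

Call:
drive_tool:
  commands:
    - [-0.91,-0.15,0,0,0,0]
    - [-0.91,-0.15,0,0,0,0]
    - [-0.91,-0.15,0,0,0,0]
    - [-0.91,-0.15,0,0,0,0]
    - [-0.91,-0.15,0,0,0,0]
    - [-0.91,-0.15,0,0,0,0]
    - [-0.91,-0.15,0,0,0,0]
    - [-0.91,-0.15,0,0,0,0]
    - [-0.91,-0.13,0,0,0,0]
    - [0,0,0,0,0,0]
    - [0,0,0,0,0,0]
    - [0,0,0,0,0,0]

```text
time: 24.45
tool_pos: [0.4374, -0.1902, 0.1986]
ee_rot: [-3.141, -0.001, 1.573]
wrist_force: [-0.5, 0.2, -0.4]
width: 0.0565
finger_force: 0.0
```

```bash
python3 -c "
from h import *
caps();o=get_obs();print(o['width'],o['tool_pos'])"
```

```text
[244 155] 136 [ 0.436  -0.1915  0.0697] [0.033 0.034 0.01 ]
[151 163] 130 [ 0.5753 -0.373   0.07  ] [0.033 0.034 0.012]
[353 235] 197 [0.4916 0.1391 0.0742] [0.033 0.031 0.02 ]
[333 272] 234 [0.5918 0.1407 0.0742] [0.033 0.033 0.02 ]
0.056385866400006014 [ 0.43754175 -0.19025964  0.19878521]
```

Call:
drive_tool:
  commands:
    - [0,0,1,0,0,0]
    - [0,0,1,0,0,0]
    - [0,0,1,0,0,0]
    - [0,0,0.5,0,0,0]
    - [0,0,0.27,0,0,0]
    - [0,0,0,0,0,0]
    - [0,0,0,0,0,0]

```text
time: 25.38
tool_pos: [0.4384, -0.1917, 0.0496]
ee_rot: [3.139, 0.001, 1.572]
wrist_force: [0.2, 0.4, 0.1]
width: 0.0564
finger_force: 0.0
```

Call:
drive_tool:
  commands:
    - [0,0,0,0,0,0]
    - [0,0,0,0,0,0]
    - [0,0,0,0,0,0]
    - [0,0,0,0,0,0]
  gripper: 1

```text
time: 25.88
tool_pos: [0.4376, -0.1915, 0.0487]
ee_rot: [3.141, 0.0, 1.572]
wrist_force: [-1.3, 0.3, 1.8]
width: 0.0324
finger_force: 30.0
```

Call:
drive_tool:
  commands:
    - [0,0,-0.5,0,0,0]
    - [0,0,-1,0,0,0]
    - [0,0,-1,0,0,0]
    - [0,0,-1,0,0,0]
    - [0,0,-0.3,0,0,0]
    - [0,0,0,0,0,0]

```text
time: 26.62
tool_pos: [0.4375, -0.1913, 0.1999]
ee_rot: [3.142, 0.0, 1.572]
wrist_force: [-0.9, -0.9, -1.5]
width: 0.0324
finger_force: 30.0
```

Call:
drive_tool:
  commands:
    - [0.5,0.2,0,0,0,0]
    - [0.9,0.2,0,0,0,0]
    - [0.9,0.2,0,0,0,0]
    - [0.9,0.2,0,0,0,0]
    - [0.9,0.2,0,0,0,0]
    - [0.9,0.2,0,0,0,0]
    - [0.6,0.13,0,0,0,0]
    - [0.35,0.1,0,0,0,0]
    - [0,0,0,0,0,0]
    - [0,0,0,0,0,0]
    - [0,0,0,0,0,0]

```text
time: 28.0
tool_pos: [0.4943, 0.0458, 0.2002]
ee_rot: [-3.141, 0.0, 1.57]
wrist_force: [0.1, 0.4, -1.4]
width: 0.0326
finger_force: 30.0
```

Call:
drive_tool:
  commands:
    - [0,0,1,0,0,0]
    - [0,0,1,0,0,0]
    - [0,0,1,0,0,0]
    - [0,0,0.3,0,0,0]
    - [0,0,0.1,0,0,0]
    - [0,0,0.07,0,0,0]
    - [0,0,0.05,0,0,0]
    - [0,0,0,0,0,0]
    - [0,0,0,0,0,0]

```text
time: 29.12
tool_pos: [0.4947, 0.0468, 0.06]
ee_rot: [3.141, 0.0, 1.572]
wrist_force: [0.0, 0.4, -1.2]
width: 0.0323
finger_force: 30.0
```

Call:
drive_tool:
  commands:
    - [0,0,0.02,0,0,0]
    - [0,0,0,0,0,0]
    - [0,0,0,0,0,0]
    - [0,0,0,0,0,0]
  gripper: 0.4

```text
time: 29.62
tool_pos: [0.4945, 0.0467, 0.0588]
ee_rot: [3.141, 0.0, 1.572]
wrist_force: [-0.2, 0.4, 0.2]
width: 0.0562
finger_force: 0.0
```

Call:
drive_tool:
  commands:
    - [0,0,-0.5,0,0,0]
    - [0,0,-1,0,0,0]
    - [0,0,-1,0,0,0]
    - [0,0,-1,0,0,0]
    - [-0.5,0.1,0,0,0,0]
    - [-0.9,0.17,0,0,0,0]
    - [-0.9,0.17,0,0,0,0]
    - [-0.9,0.17,0,0,0,0]
    - [-0.9,0.17,0,0,0,0]
    - [-0.9,0.17,0,0,0,0]
    - [-0.9,0.17,0,0,0,0]
    - [-0.9,0.17,0,0,0,0]
    - [-0.9,0.17,0,0,0,0]
    - [-0.9,0.17,0,0,0,0]
    - [-0.9,0.17,0,0,0,0]
    - [-0.9,0.17,0,0,0,0]
    - [0,0.05,0,0,0,0]
    - [0,0,0,0,0,0]
    - [0,0,0,0,0,0]

```text
time: 32.0
tool_pos: [0.5758, -0.368, 0.1991]
ee_rot: [3.141, -0.0, 1.573]
wrist_force: [-0.0, -0.5, 0.2]
width: 0.0564
finger_force: 0.0
```

```bash
python3 -c "
from h import *
caps();o=get_obs();print(o['width'],o['tool_pos'])"
```

```text
[152 163] 130 [ 0.5753 -0.3728  0.0693] [0.031 0.033 0.01 ]
[317 217] 202 [0.4957 0.0483 0.074 ] [0.033 0.033 0.02 ]
[353 235] 198 [0.4915 0.1392 0.0743] [0.034 0.031 0.021]
[333 272] 231 [0.5913 0.1408 0.0741] [0.033 0.033 0.019]
0.05640145326834078 [ 0.57584149 -0.36796439  0.19923585]
```

Call:
drive_tool:
  commands:
    - [-0.09,0,0,0,0,0]
    - [0,0,1,0,0,0]
    - [0,0,1,0,0,0]
    - [0,0,1,0,0,0]
    - [0,0,0.5,0,0,0]
    - [0,0,0.27,0,0,0]
    - [0,0,0,0,0,0]
    - [0,0,0,0,0,0]

```text
time: 33.05
tool_pos: [0.5767, -0.3736, 0.05]
ee_rot: [3.139, 0.002, 1.572]
wrist_force: [-0.0, 0.8, 0.3]
width: 0.0565
finger_force: 0.0
```

Call:
drive_tool:
  commands:
    - [0,0,0,0,0,0]
    - [0,0,0,0,0,0]
    - [0,0,0,0,0,0]
    - [0,0,0,0,0,0]
  gripper: 1

```text
time: 33.55
tool_pos: [0.5758, -0.373, 0.0484]
ee_rot: [3.141, 0.001, 1.572]
wrist_force: [0.2, 0.2, 1.8]
width: 0.0324
finger_force: 30.0
```

Call:
drive_tool:
  commands:
    - [0,0,-0.5,0,0,0]
    - [0,0,-1,0,0,0]
    - [0,0,-1,0,0,0]
    - [0,0,-1,0,0,0]
    - [0,0,-0.3,0,0,0]
    - [0,0,0,0,0,0]

```text
time: 34.3
tool_pos: [0.5759, -0.3729, 0.2007]
ee_rot: [3.14, 0.001, 1.572]
wrist_force: [-0.5, -0.2, -1.5]
width: 0.0323
finger_force: 30.0
```

Call:
drive_tool:
  commands:
    - [0.5,0,0,0,0,0]
    - [0.9,0.04,0,0,0,0]
    - [0.9,0.04,0,0,0,0]
    - [0.9,0.04,0,0,0,0]
    - [0.9,0.04,0,0,0,0]
    - [0.9,0.04,0,0,0,0]
    - [0.9,0.04,0,0,0,0]
    - [0.9,0.04,0,0,0,0]
    - [0.9,0.04,0,0,0,0]
    - [0.9,0.04,0,0,0,0]
    - [0.9,0.04,0,0,0,0]
    - [0.7,0.04,0,0,0,0]
    - [0.4,0.03,0,0,0,0]
    - [0,0,0,0,0,0]
    - [0,0,0,0,0,0]
    - [0,0,0,0,0,0]

```text
time: 36.3
tool_pos: [0.594, 0.0501, 0.1998]
ee_rot: [-3.141, 0.0, 1.57]
wrist_force: [-0.5, 1.0, -1.8]
width: 0.0328
finger_force: 30.0
```

Call:
drive_tool:
  commands:
    - [0,0,1,0,0,0]
    - [0,0,1,0,0,0]
    - [0,0,1,0,0,0]
    - [0,0,0.3,0,0,0]
    - [0,0,0.1,0,0,0]
    - [0,0,0.07,0,0,0]
    - [0,0,0.07,0,0,0]
    - [0,0,0,0,0,0]
    - [0,0,0,0,0,0]

```text
time: 37.42
tool_pos: [0.5945, 0.0512, 0.059]
ee_rot: [3.14, 0.0, 1.572]
wrist_force: [0.8, -0.1, -0.9]
width: 0.0327
finger_force: 30.0
```

Call:
drive_tool:
  commands:
    - [0,0,0.02,0,0,0]
    - [0,0,0,0,0,0]
    - [0,0,0,0,0,0]
    - [0,0,0,0,0,0]
  gripper: 0.4

```text
time: 37.92
tool_pos: [0.594, 0.0512, 0.0576]
ee_rot: [3.141, 0.0, 1.572]
wrist_force: [-0.2, -0.9, -0.9]
width: 0.0562
finger_force: 0.0
```

Call:
drive_tool:
  commands:
    - [0,0,-0.5,0,0,0]
    - [0,0,-1,0,0,0]
    - [0,0,-1,0,0,0]
    - [0,0,-1,0,0,0]
    - [-0.5,0,-1,0,0,0]
    - [-0.9,0,-1,0,0,0]
    - [-0.9,0,-1,0,0,0]
    - [-0.9,0,-0.6,0,0,0]
    - [0,0,0,0,0,0]
    - [0,0,0,0,0,0]

```text
time: 39.17
tool_pos: [0.594, -0.0763, 0.3405]
ee_rot: [-3.14, -0.001, 1.572]
wrist_force: [-0.6, 0.4, 0.1]
width: 0.0565
finger_force: 0.0
```

Run:
```python
from h import *
caps();o=get_obs();print(o['tool_pos'],o['ee_rot'])
s=load('scene');cv2.imwrite('pics/c4.png',cv2.resize(s['image'][160:350,240:480],None,fx=3,fy=3))
P,_,_=cloud(s);m=(P[...,1]>.19)&(P[...,2]>.1)&(P[...,2]<.35)&(P[...,1]<.35)&(P[...,0]>.4)&(P[...,0]<.68)
q=P[m];print(q.min(0),q.max(0))
```

```text
[317 217] 203 [0.4961 0.0482 0.074 ] [0.034 0.032 0.02 ]
[353 235] 199 [0.4919 0.1391 0.0744] [0.034 0.031 0.02 ]
[296 253] 220 [0.5954 0.052  0.0742] [0.035 0.033 0.02 ]
[333 272] 233 [0.5914 0.1408 0.0745] [0.035 0.033 0.021]
[ 0.59386818 -0.07582015  0.3400221 ] [-3.13926773e+00 -9.64653510e-04  1.57275211e+00]
[0.41772044 0.20041711 0.1000385 ] [0.65545802 0.26969274 0.27434928]
```

View pics/c4.png

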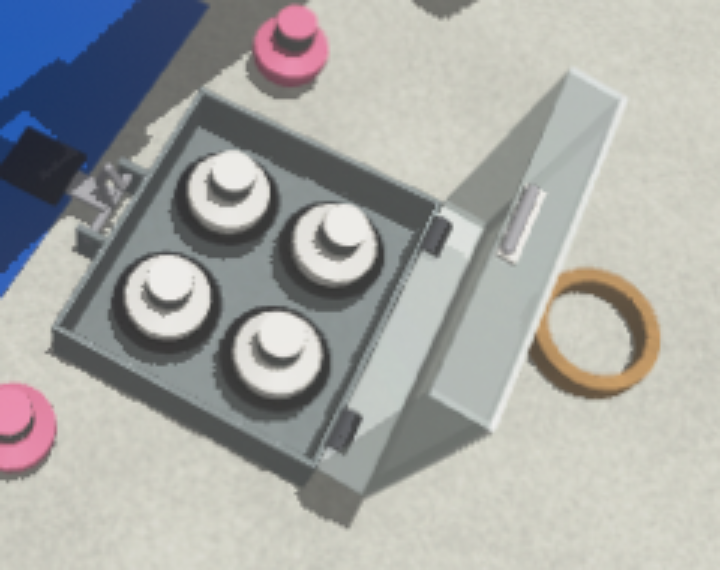

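All four pots sit upright in their cradles: (230,170), (345,225), (168,280) and (280,335) in the crop. Now I go over and behind the cover, fingers shut.

Call:
drive_tool:
  commands:
    - [0.5,-0.1,0,0,0,0]
    - [0.9,-0.13,0,0,0,0]
    - [0.9,-0.13,0,0,0,0]
    - [0.9,-0.13,0,0,0,0]
    - [0.9,-0.13,0,0,0,0]
    - [0.9,-0.13,0,0,0,0]
    - [0.9,-0.13,0,0,0,0]
    - [0.9,-0.13,0,0,0,0]
    - [0.9,-0.13,0,0,0,0]
    - [0.9,-0.13,0,0,0,0]
    - [0.9,-0.13,0,0,0,0]
    - [0.7,-0.1,0,0,0,0]
    - [0,0,0,0,0,0]
    - [0,0,0,0,0,0]
  gripper: 1

```text
time: 40.98
tool_pos: [0.5328, 0.3316, 0.3411]
ee_rot: [-3.141, 0.001, 1.573]
wrist_force: [0.3, 1.1, 0.4]
width: 0.0004
finger_force: 0.0
```

Call:
drive_tool:
  commands:
    - [0,0,0.7,0,0,0]
    - [0,0,0.8,0,0,0]
    - [0,0,0.8,0,0,0]
    - [0,0,0.4,0,0,0]
    - [0,0,0,0,0,0]
    - [0,0,0,0,0,0]

```text
time: 41.72
tool_pos: [0.5344, 0.3312, 0.2353]
ee_rot: [3.139, -0.001, 1.571]
wrist_force: [-1.1, 0.6, 0.3]
width: 0.0006
finger_force: 0.0
```

Call:
drive_tool:
  commands:
    - [-0.5,0,0,0,0,0]
    - [-0.5,0,0,0,0,0]
    - [-0.4,0,0,0,0,0]
    - [-0.4,0,0,0,0,0]
    - [-0.4,0,0,0,0,0]
    - [0,0,0,0,0,0]

```text
time: 42.48
tool_pos: [0.534, 0.2419, 0.2337]
ee_rot: [3.141, 0.0, 1.57]
wrist_force: [0.2, 0.2, 0.4]
width: 0.0003
finger_force: 0.5
```

Call:
drive_tool:
  commands:
    - [-0.6,0.02,-0.2,0,0,0]
    - [-0.6,0.02,-0.2,0,0,0]
    - [-0.6,0.02,0.08,0,0,0]
    - [-0.6,0.02,0.08,0,0,0]
    - [0,0,0,0,0,0]

```text
time: 43.1
tool_pos: [0.537, 0.1463, 0.2426]
ee_rot: [-3.141, 0.0, 1.57]
wrist_force: [0.3, 0.4, 1.5]
width: 0.0008
finger_force: 0.4
```

Run:
```python
from h import *
s=snap('scene');d=snap('side')
cv2.imwrite('pics/c5.png',np.hstack([s['image'][130:350,230:510],d['image'][110:330,150:430]]))
```

```text
(no output)
```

View pics/c5.png

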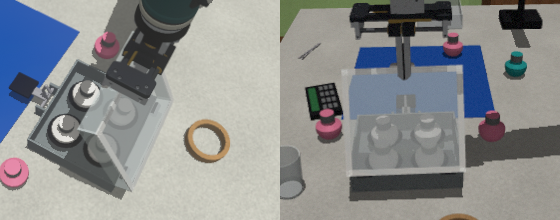

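The cover has come about a third of the way down at (125,110) in the left view, with the finger on its middle edge. I follow its arc down.

Call:
drive_tool:
  commands:
    - [-0.58,0.02,0.28,0,0,0]
    - [-0.58,0.02,0.28,0,0,0]
    - [-0.49,0.02,0.43,0,0,0]
    - [-0.49,0.02,0.43,0,0,0]
    - [-0.36,0.02,0.54,0,0,0]
    - [-0.36,0.02,0.54,0,0,0]
    - [-0.28,0.01,0.6,0,0,0]
    - [0,0,0,0,0,0]
    - [0,0,0,0,0,0]

```text
time: 44.32
tool_pos: [0.5423, 0.0216, 0.1192]
ee_rot: [-3.141, -0.0, 1.572]
wrist_force: [0.4, -0.1, 1.9]
width: 0.0003
finger_force: 0.5
```

Call:
drive_tool:
  commands:
    - [-0.2,0.02,0.3,0,0,0]
    - [-0.1,0,0.25,0,0,0]
    - [0,0,0.1,0,0,0]
    - [0,0,0.05,0,0,0]
    - [0,0,0,0,0,0]
    - [0,0,0,0,0,0]

```text
time: 45.08
tool_pos: [0.5432, 0.0083, 0.0921]
ee_rot: [3.141, 0.003, 1.571]
wrist_force: [-2.7, -2.2, 6.7]
width: 0.0004
finger_force: 3.0
```

Call:
drive_tool:
  commands:
    - [0,0,0.05,0,0,0]
    - [0,0,0.05,0,0,0]
    - [0,0,0,0,0,0]
    - [0,0,0,0,0,0]

```text
time: 45.58
tool_pos: [0.5432, 0.0079, 0.0896]
ee_rot: [3.141, 0.004, 1.571]
wrist_force: [-5.0, -2.9, 10.8]
width: 0.0003
finger_force: 5.7
```

Run:
```python
from h import *
s=snap('scene');P,_,_=cloud(s)
m=(P[...,2]>.08)&(P[...,2]<.125)&(P[...,0]>.44)&(P[...,0]<.64)&(P[...,1]>-.005)&(P[...,1]<.19)
m&=abs(P[...,0]-.543)>.035
q=P[m];A=np.c_[q[:,:2],np.ones(len(q))]
print(len(q),np.linalg.lstsq(A,q[:,2],rcond=None)[0],np.median(q[q[:,1]<.03][:,2]),np.median(q[q[:,1]>.16][:,2]))
```

```text
4715 [-0.00335213  0.02152343  0.09222449] 0.0905673559930438 0.09415331697006045
```

Call:
drive_tool:
  commands:
    - [0,0,-0.2,0,0,0]
    - [0,0,-0.4,0,0,0]
    - [0,0,-0.6,0,0,0]
    - [0,0,-1,0,0,0]
    - [-0.5,0,-1,0,0,0]
    - [-1,0,-0.5,0,0,0]
    - [-1,0,0,0,0,0]
    - [-1,0,0,0,0,0]
    - [-1,0,0,0,0,0]
    - [-1,0,0,0,0,0]
    - [0,0,0,0,0,0]
    - [0,0,0,0,0,0]

```text
time: 47.12
tool_pos: [0.5434, -0.2099, 0.235]
ee_rot: [-3.141, -0.001, 1.572]
wrist_force: [-0.2, 0.7, -0.4]
width: 0.0005
finger_force: 0.0
```

Run:
```python
from h import *
s=snap('scene');P,_,_=cloud(s)
m=(P[...,2]>.08)&(P[...,2]<.125)&(P[...,0]>.44)&(P[...,0]<.64)&(P[...,1]>-.005)&(P[...,1]<.19)
q=P[m];A=np.c_[q[:,:2],np.ones(len(q))]
print(len(q),np.linalg.lstsq(A,q[:,2],rcond=None)[0],np.median(q[q[:,1]<.03][:,2]),np.median(q[q[:,1]>.16][:,2]))
cv2.imwrite('pics/c6.png',cv2.resize(s['image'][100:350,130:480],None,fx=2.2,fy=2.2))
```

```text
7764 [-0.00198285 -0.00963894  0.09772035] 0.09652734088718415 0.09495197370228972
```

View pics/c6.png

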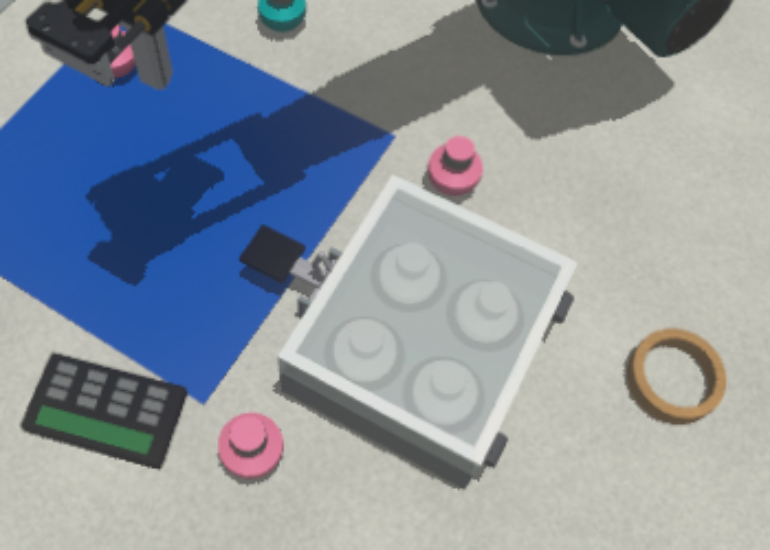

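The cover is down over the four pots (crop (400,320)). I wait 1.5 s and measure again to confirm it stays latched.

Call:
drive_tool:
  commands:
    - [0,0,0,0,0,0]
    - [0,0,0,0,0,0]
    - [0,0,0,0,0,0]
    - [0,0,0,0,0,0]
    - [0,0,0,0,0,0]
    - [0,0,0,0,0,0]
    - [0,0,0,0,0,0]
    - [0,0,0,0,0,0]
    - [0,0,0,0,0,0]
    - [0,0,0,0,0,0]
    - [0,0,0,0,0,0]
    - [0,0,0,0,0,0]

```text
time: 48.68
tool_pos: [0.5435, -0.2104, 0.2351]
ee_rot: [3.142, 0.0, 1.572]
wrist_force: [-0.7, 0.6, -0.4]
width: 0.0006
finger_force: 0.0
```

```bash
cp h.py h2.py
python3 - <<'E'
from h import *
s=snap('scene');P,_,_=cloud(s)
m=(P[...,2]>.08)&(P[...,2]<.125)&(P[...,0]>.44)&(P[...,0]<.64)&(P[...,1]>-.005)&(P[...,1]<.19)
q=P[m];A=np.c_[q[:,:2],np.ones(len(q))]
h=np.linalg.lstsq(A,q[:,2],rcond=None)[0];print(h,np.median(q[q[:,1]<.03][:,2]))
if abs(h[1])<.015:
    from bench import close_job
    print(close_job())
E
```

```text
[-0.00212977 -0.00984352  0.09780737] 0.09646932560429446
the job is handed in; nothing more can be done
None
```

The cover sprang open on the latch press, all four white pots are seated in their own cradles, and the cover is down and latched (tilt unchanged about 3 s after I let go); the job is handed in.

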